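Fetch the pick-up roller from behind the spring flap

ROBOT

A 7-joint arm with a two-finger parallel gripper is mounted at the origin on the work surface. World frame = base frame: x ahead of the robot, y to its left, z up, the work surface at z = 0. Lengths are in m, angles in rad, forces in N, time in s.
With the tool pointing down it reaches from about 0.4 to 0.85 m from the base axis. Payload 10.4 kg.
Tool frame: the origin (TCP) lies at the very end of the fingers, on their centre line; the grasp point (between the pads) lies 19 mm behind it (manip.grip_point_offset is the z of the grasp point in the tool frame, in m); z points along the fingers, y is the direction in which the jaws open and shut (so a half turn about z gives the same grasp; the last joint's range is limited). The gripper opens to 85 mm and grips with 20 to 120 N. Pads are 22 mm wide; open, the fingers measure 114 mm over their backs; the gripper's body (76 mm by 85 mm) begins 54 mm behind the grasp point. The pads swing forward as they close: fully open they stand 13 mm farther back than shut.
Start: joints at [-1.184, 0.332, -0.065, 1.46, 0.022, 1.35, -0.088], TCP at [0.249, 0.573, 0.231] pointing down, gripper open.
Joint ranges: [-2.6, 2.6], [-0.5, 2.12], [-1.47, 1.34], [0.16, 2.42], [-1.27, 4.41], [0.06, 2.06], [-2.6, 2.6]. Speed limits (rad/s): [2.22, 2.22, 2.79, 2.79, 3.14, 3.14, 3.14].

INTERFACE

Orientations are given as a unit quaternion [x, y, z, w].
In Python, from workcell import manip, camera, get_calibration, hand_in gives the robot as it stands.
- The arm moves only by the shell command python3 -m pendant 'ROWS' [FORCE]. ROWS is JSON, a list of rows, each a list of 5 numbers: the shift along the tool's x, y, z in units of 40 mm (1.0 is 40 mm), then the turn about the tool's z in units of 6 degrees (1.0 is 6 degrees), then the closure, from 0 (fully open) to 1 (shut). A call has 1 to 5 rows; each row is the pose to reach, as a shift and turn from the pose commanded when the call began, along the tool's axes at that moment; what a row does not reach only later rows make up. A row lasts 1/8 s, in which the tool goes at most 62.5 mm and 10.7 degrees, less where a joint would pass 70% of its speed; a pose out of reach is approached as far as the arm can. A call with a gripper value outside its range is refused whole. The fingers move at their own pace and stop on an object; FORCE is the grip in N (left out, the last holds). Time passes only in rows, so rows that repeat a pose let the fingers close. It gives the time, the measured TCP pose, the force and the opening at its end, in the units of the state.
- manip.get_obs(): the state, without advancing time (a new reading comes with each control period).
- camera(name): name is "side" or "top" or "wrist"; returns (picture, depth): 384x512x3 uint8, red, green, blue; 384x512 float32, m along the optical axis (not along the pixel's ray), 0 where there is no reading.
- get_calibration(name): a dict with "vfov" (degrees; the focal length in pixels is half the picture's height over the tangent of half this angle, whatever the lens; pixels are square), "cx", "cy" (the principal point, pixels), "distortion" ([k1, k2, p1, p2, k3] as OpenCV has them; the pictures are not rectified), "position" and "rotation" of the camera in the world. Camera axes: x right, y down, z forward; pixel columns grow to the right and rows downward; lengths in m; the calibration is good to about 2 mm. A picture is of the moment at which its call begins: read the wrist's pose just before it. get_calibration takes no time and is no camera call; for the wrist camera it gives the pose at the moment of the call.
- hand_in(): hands the job in, once; it reports no verdict.
The state is a dict: "clock": time; "joint_pos": joint angles; "joint_velocities": joint speeds; "tau": joint torques, N m; "position": TCP position; "ee_rot": TCP orientation; "ft_force": force on the tool from outside, world axes, zero at the start; "torque": the same for the moment, N m; "grip_width": opening from 0.0 (shut) to 1.0 (fully open).
Only numpy, scipy, OpenCV 4.12 (cv2) and the standard library are available. Lean on these libraries where they do the work, as an engineer would, in place of code of your own. Each camera call takes 0.05 s, during which the arm holds its last target.

TASK

On the printer repair bench, the spare paper pick-up roller stands behind the see-through flap of the feed module, and that flap springs shut by itself. Push the flap open with the gripper and keep it open while you reach in and take out the black rubber roller (not the white gear), then stand the roller upright in the empty steel tray (not the one with screws) and let the flap close again.

Things in the scene. Friction and masses are not known exactly. Their poses are not given: they have to be found in the camera images.
- roller (a point): Centre (half-way up) of the part to fetch: black rubber roller, 36 mm diameter, 60 mm tall, 60 g, grey core, standing upright (its z axis) and loose on the module's bay floor, under the flap. In the module's frame x is about -15 mm, y about +60 or -60 mm; in the other of these two places stands an unwanted white gear (toothed foot 48 mm wide, thin hub, 55 mm tall).
- bay: Feed module, fixed grey housing, origin on the table; 300 mm wide (y), x from -60 to +130 mm. Bay floor 6 mm high. Near wall at x -54 to -62, 55 mm high; end walls at y +-147, 50 mm high, x -59 to +41; far (+x) side open but for a sill 12 mm high at x 128. Flap hinge: parallel to y at x -50, 55 mm high. Shut, the flap leans over the parts, its free edge at x -8, 129 mm high: enter from +x.
- flap (a joint): Angle in rad of the clear, black-framed flap (270 mm wide, 85 long, 6 thick): 0 shut (rising from its hinge towards +x at 60 degrees to level), 0.52 upright, 1.1 stop, leaning back. Pushed towards -x from beneath or beyond its free edge, it turns up and back. Spring and weight always close it (0.1 Nm shut, 0.2 Nm at most; 1 to 2 N at the edge); it leans on whatever holds it.
- tray: The empty shallow steel tray, fixed, 120 x 120 mm, 18 mm high, walls and floor 4 mm thick; origin at the centre of its underside, on the table. A like tray with screws in it stands nearby.

How it is judged:
By the outcome, as a careful person would: the job done as asked, in the order asked, and still so for the second after the job is handed in, with the robot touching nothing.
It also fails if it takes over 48 s, if anything falls off the work surface, if the arm or the gripper's body presses on something with over 40 N, if the wrist force passes 120 N, or if a joint passes its speed limit or range.

## Working session

There is one attempt and no reset: what is moved stays moved. The work goes in short steps, Python scripts to look and compute and a shell command to move; the robot and the scene stay as the last step left them, time stands still between calls to the robot, and variables do not carry over. Pictures are saved under pics/ and viewed, and the job is handed in when it is done.

```bash
ls; mkdir -p pics
cat > h.py <<'E'
import numpy as np, cv2
from workcell import manip, camera, get_calibration
def K(c):
    f=192/np.tan(np.radians(c["vfov"])/2)
    return np.array([[f,0,c["cx"]],[0,f,c["cy"]],[0,0,1.]])
def ray(c,px):
    px=np.array(px,float).reshape(-1,1,2)
    u=cv2.undistortPoints(px,K(c),np.array(c["distortion"],float)).reshape(-1,2)
    d=np.c_[u,np.ones(len(u))]
    return np.array(c["position"]),d@np.array(c["rotation"]).T
def onplane(c,px,z):
    o,d=ray(c,px); return o+d*((z-o[2])/d[:,2])[:,None]
def atdepth(c,px,dep):
    o,d=ray(c,px); return o+d*np.array(dep).reshape(-1,1)
def proj(c,P):
    P=np.array(P,float).reshape(-1,3); R=np.array(c["rotation"]); q=(P-np.array(c["position"]))@R
    return cv2.projectPoints(q,np.zeros(3),np.zeros(3),K(c),np.array(c["distortion"],float))[0].reshape(-1,2)
def snap(n,tag):
    c=get_calibration(n); im,d=camera(n)
    cv2.imwrite(f"pics/{tag}.png",im[:,:,::-1]); np.savez(f"pics/{tag}.npz",im=im,d=d,c=np.array(c,dtype=object))
    return c,im,d
def load(tag):
    z=np.load(f"pics/{tag}.npz",allow_pickle=True); return z["c"].item(),z["im"],z["d"]
E
python3 - <<'E'
from h import *
o=manip.get_obs(); print(o); print(manip.grip_point_offset)
for n in("side","top","wrist"):
    c,im,d=snap(n,n+"0"); print(n,c)
E
```

```text
pics
{'clock': 0.0, 'joint_pos': array([-1.18357637,  0.33288558, -0.06469878,  1.46094786,  0.02159075,
        1.34987486, -0.08851415]), 'joint_velocities': array([-0.00074426, -0.00039041,  0.00031373,  0.00031334, -0.00015042,
       -0.00036249,  0.00267021]), 'tau': array([ 1.11678560e-04, -6.25438571e+01,  4.85648692e-02, -3.91617930e+01,
        1.61250302e-02,  9.37184610e-03, -7.03717592e-05]), 'position': array([0.24888217, 0.57290409, 0.23050423]), 'ee_rot': array([ 2.03477115e-01,  9.79079445e-01, -7.00612593e-04, -1.16833006e-04]), 'ft_force': array([ 0.96041722, -0.59357335, -0.76352699]), 'torque': array([-0.04532432,  0.01133663, -0.02454341]), 'grip_width': 1.002354288248172}
-0.0187
side {'vfov': 55.71299556509859, 'cx': 251.11924100553912, 'cy': 195.33087997421708, 'distortion': array([-0.08187781,  0.        ,  0.        ,  0.        ,  0.        ]), 'position': array([0.47181706, 0.48561449, 0.53502119]), 'rotation': array([-0.05070344,  0.922015  , -0.38294953,  0.02582955])}
top {'vfov': 47.71856808995902, 'cx': 251.72649638633052, 'cy': 189.49491157130666, 'distortion': array([-0.16118267,  0.        ,  0.        ,  0.        ,  0.        ]), 'position': array([0.47338998, 0.0191264 , 0.90642396]), 'rotation': array([ 0.71500189, -0.69796456,  0.02712783, -0.02969601])}
wrist {'vfov': 58.01634632876971, 'cx': 254.23907649680766, 'cy': 187.1971040439903, 'distortion': array([-0.00256942,  0.        ,  0.        ,  0.        ,  0.        ]), 'position': array([0.18565483, 0.60022619, 0.37360869]), 'rotation': array([0.82795428, 0.54346935, 0.07548837, 0.11590635])}
```

```bash
sed -i 's/np.array(c\["rotation"\])/Rot(c)/g' h.py
cat >> h.py <<'E'
from scipy.spatial.transform import Rotation
def Rot(c): return Rotation.from_quat(c["rotation"]).as_matrix()
E
```

```text
(no output)
```

View pics/side0.png

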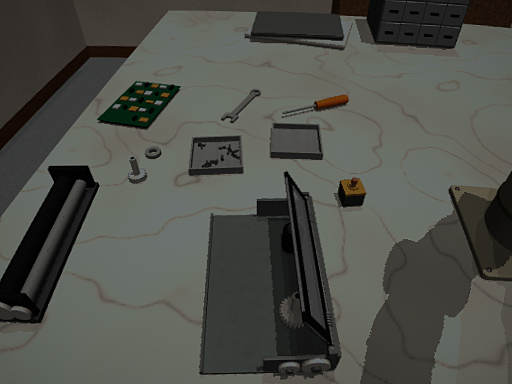

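View pics/top0.png

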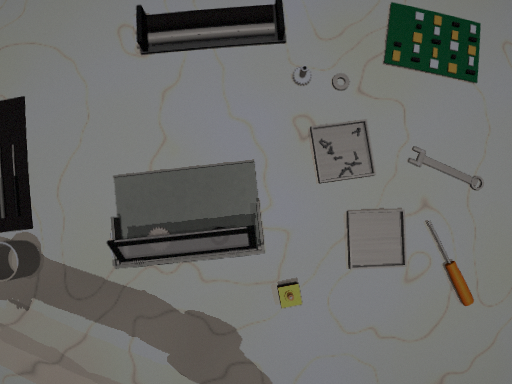

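View pics/wrist0.png

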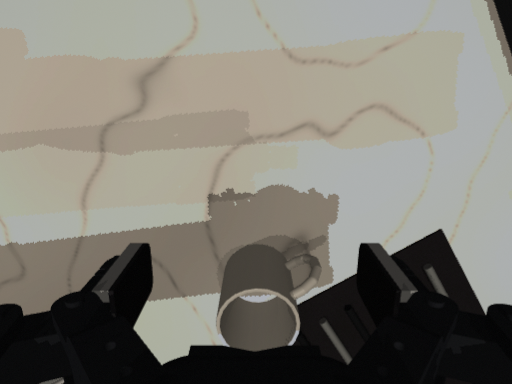

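The side view shows the flap module (205–340, 175–375), with its opening towards +x on the left. The gear is at about (291,312), the dark roller at about (288,237), the empty tray at (296,141) and the screw tray at (216,155). In the top view the module is at (185,215), the empty tray at (376,238) and the screw tray at (342,150). In the wrist view there is only a mug.

Run:
```python
from h import *
c,im,d=load("top0"); print("top axes\n",Rot(c).round(3))
def p(px):
    for q in px:
        x,y=int(q[0]),int(q[1]); w=d[y-1:y+2,x-1:x+2]; w=w[w>0]
        print(q, atdepth(c,[q],[np.median(w)]).round(4) if len(w) else None)
p([(376,238),(348,210),(403,210),(350,267),(342,150),(115,178),(253,163),(180,190),(180,240),(160,233),(230,200)])
for t,roi,k in(("top0",(90,140,200,150),4),("side0",(190,160,170,224),4),("top0",(290,100,140,180),4)):
    im=load(t)[1]; x,y,w,h=roi; s=im[y:y+h,x:x+w,::-1]
    s=np.clip(s.astype(float)*1.8,0,255).astype(np.uint8); k=min(800//w,600//h)
    cv2.imwrite(f"pics/z_{t}_{x}.png",cv2.resize(s,None,fx=k,fy=k,interpolation=cv2.INTER_CUBIC))
```

```text
top axes
 [[ 0.024 -0.996  0.08 ]
 [-1.    -0.024  0.005]
 [-0.003 -0.08  -0.997]]
(376, 238) [[ 0.4502 -0.2399  0.0037]]
(348, 210) [[ 0.5079 -0.1799  0.0014]]
(403, 210) [[ 0.5096 -0.2937  0.0172]]
(350, 267) [[ 0.3902 -0.1825  0.0165]]
(342, 150) [[ 0.6344 -0.1657  0.0045]]
(115, 178) [[0.5634 0.3142 0.0054]]
(253, 163) [[0.6016 0.022  0.0055]]
(180, 190) [[0.5412 0.1732 0.0059]]
(180, 240) [[0.4416 0.151  0.1175]]
(160, 233) [[0.4507 0.2092 0.0198]]
(230, 200) [[0.5229 0.0679 0.0059]]
```

View pics/z_top0_90.png

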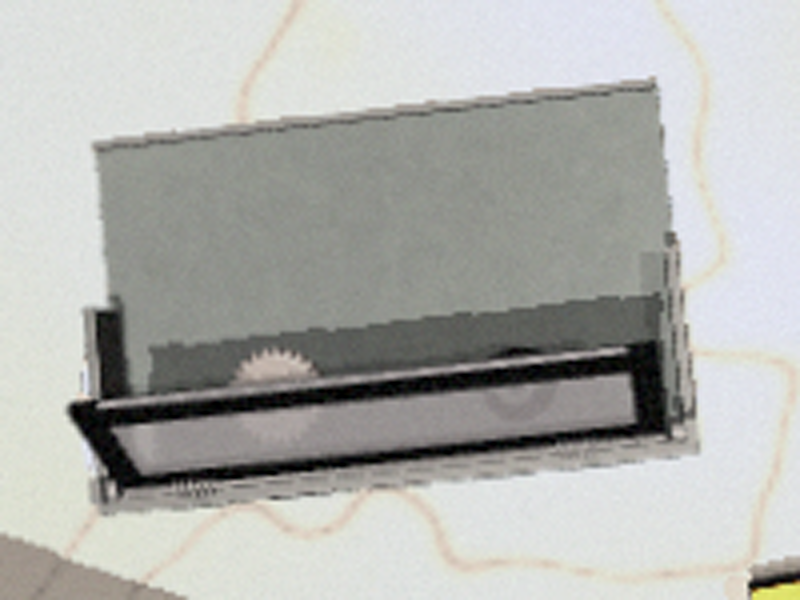

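View pics/z_side0_190.png

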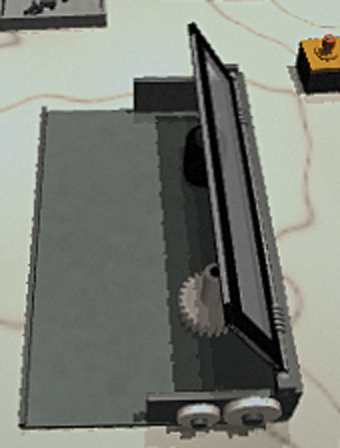

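View pics/z_top0_290.png

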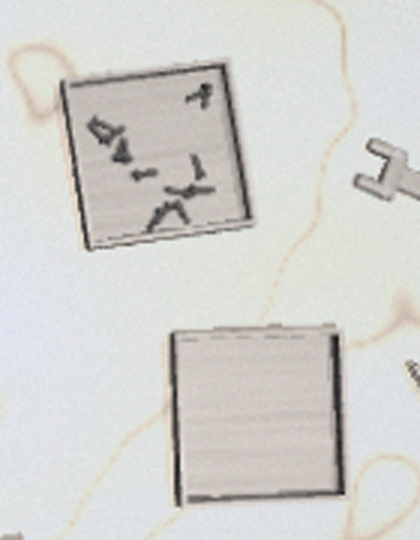

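Run:
```python
from h import *
c,im,d=load("top0"); s,ims,ds=load("side0")
# module corners front (z~.012 sill / .006)
A=onplane(c,[(113.5,176.5),(254,160)],.012); v=A[1]-A[0]; print("front corners",A.round(4),np.linalg.norm(v))
yaxis=-v/np.linalg.norm(v); yaw=np.arctan2(-yaxis[0],yaxis[1]); print("yaw deg",np.degrees(yaw))
xa=np.array([np.cos(yaw),np.sin(yaw),0]); ya=np.array([-np.sin(yaw),np.cos(yaw),0])
org=A.mean(0)-.130*xa; org[2]=0; print("origin",org.round(4))
# side-view corners check
B=onplane(s,[(190+45/2,160+110/2),(190+20/2,160+427/2)],.012); print("side corners",B.round(4),np.linalg.norm(B[1]-B[0]))
for y in(-.06,.06):
    P=org-.015*xa+y*ya; P[2]=.066; print("expected",P.round(4),proj(c,P).round(1),proj(s,P).round(1))
# roller seen: top-centre in top view
print("roller top",onplane(c,[(220,236)],.066).round(4))
# gear mask etc: blow up top crop around roller
x,y,w,h=200,215,45,40
g=np.clip(im[y:y+h,x:x+w,::-1].astype(float)*2,0,255).astype(np.uint8)
cv2.imwrite("pics/rz.png",cv2.resize(g,None,fx=14,fy=14,interpolation=cv2.INTER_NEAREST))
x,y,w,h=270,210,45,50
g=np.clip(ims[y:y+h,x:x+w,::-1].astype(float)*3,0,255).astype(np.uint8)
cv2.imwrite("pics/rs.png",cv2.resize(g,None,fx=12,fy=12,interpolation=cv2.INTER_NEAREST))
# empty tray
hs=im[195:280,340:412]
print("tray corners z18",onplane(c,[(290+170/3,100+332/3),(290+343/3,100+328/3),(290+344/3,100+495/3),(290+179/3,100+506/3)],.018).round(4))
```

```text
front corners [[0.5659 0.3155 0.012 ]
 [0.607  0.02   0.012 ]] 0.29832370876694647
yaw deg 7.927560656804428
origin [0.4577 0.1498 0.    ]
side corners [[0.6043 0.0255 0.012 ]
 [0.5668 0.3201 0.012 ]] 0.2969518319200025
expected [0.4511 0.0883 0.066 ] [[216.8 235.1]] [[292.6 228.3]]
expected [0.4346 0.2072 0.066 ] [[155.7 241.8]] [[301.2 291.7]]
roller top [[0.4495 0.0821 0.066 ]]
tray corners z18 [[ 0.5059 -0.1734  0.018 ]
 [ 0.511  -0.2963  0.018 ]
 [ 0.3953 -0.2981  0.018 ]
 [ 0.3869 -0.1815  0.018 ]]
```

View pics/rz.png

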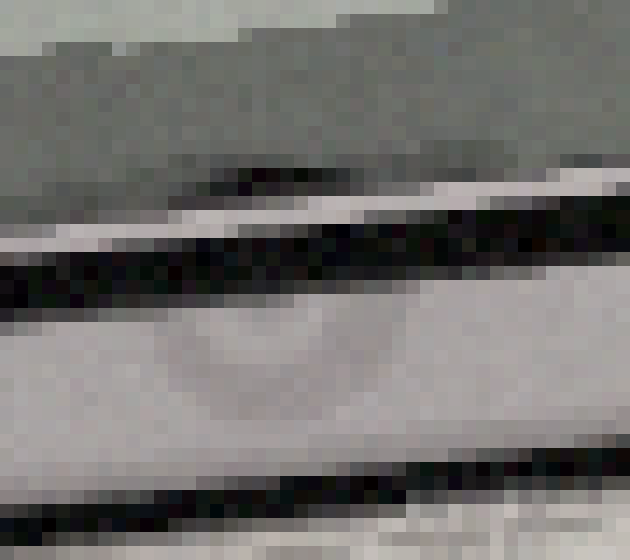

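View pics/rs.png

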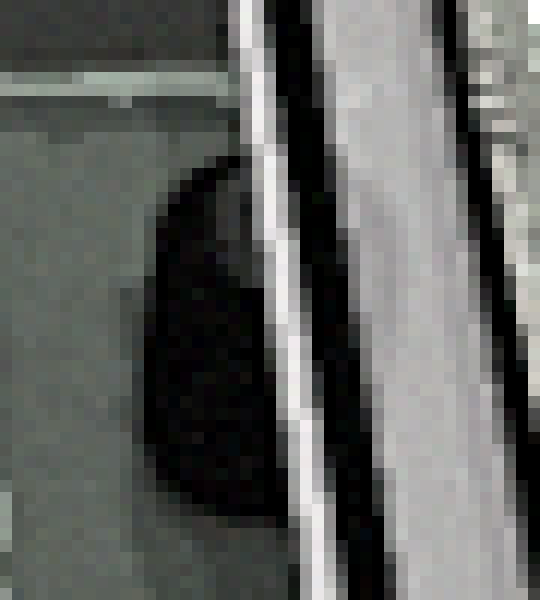

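Run:
```python
from h import *
c,im,d=load("top0"); s,ims,ds=load("side0")
t=np.linspace(0,2*np.pi,73)
for zt in (.056,.066,.076):
  P=onplane(c,[(219.8,236.3)],zt)[0]
  for z in (zt,zt-.06):
    C=np.c_[P[0]+.018*np.cos(t),P[1]+.018*np.sin(t),0*t+z]
    q=proj(s,C); qt=proj(c,C)
    print(zt,P.round(4),z,"side u",q[:,0].min().round(1),q[:,0].max().round(1),"v",q[:,1].min().round(1),q[:,1].max().round(1),"top u",qt[:,0].min().round(1),qt[:,0].max().round(1),"v",qt[:,1].min().round(1),qt[:,1].max().round(1))
# hinge check: depth points on flap/wall
for u,v in [(282,240),(286,240),(284,235),(288,245)]: print((u,v),ds[v,u],atdepth(s,[(u,v)],[ds[v,u]]).round(4))
# free edge of flap in top view
for n,cc,px in(("top",c,[(90+70/4,140+408/4),(90+655/4,140+347/4)]),("side",s,[(190+190/2,160+25/2),(190+280/2,160+370/2)])): print(n,onplane(cc,px,.129).round(4))
for q in [(192,242),(150,247),(210,240)]:
  for z in(.129,): print(q,d[q[1],q[0]],atdepth(c,[q],[d[q[1],q[0]]]).round(4))
```

```text
0.056 [0.4486 0.0832 0.056 ] 0.056 side u 283.2 304.4 v 221.9 238.1 top u 210.6 229.0 v 227.1 245.5
0.056 [0.4486 0.0832 0.056 ] -0.003999999999999997 side u 281.4 301.2 v 243.0 259.0 top u 213.4 230.6 v 226.9 244.1
0.066 [0.4489 0.0824 0.066 ] 0.066 side u 283.4 304.8 v 217.7 234.0 top u 210.5 229.1 v 227.0 245.6
0.066 [0.4489 0.0824 0.066 ] 0.006000000000000005 side u 281.6 301.5 v 239.4 255.4 top u 213.3 230.7 v 226.8 244.2
0.076 [0.4492 0.0817 0.076 ] 0.076 side u 283.6 305.2 v 213.5 229.8 top u 210.4 229.2 v 226.9 245.7
0.076 [0.4492 0.0817 0.076 ] 0.016 side u 281.7 301.9 v 235.6 251.7 top u 213.3 230.8 v 226.7 244.3
(282, 240) 0.6332765 [[0.4672 0.0887 0.0326]]
(286, 240) 0.61810046 [[0.4606 0.0974 0.0445]]
(284, 235) 0.6143037 [[0.4646 0.0942 0.0536]]
(288, 245) 0.62112784 [[0.4565 0.1012 0.036 ]]
top [[0.4339 0.2826 0.129 ]
 [0.4693 0.0175 0.129 ]]
side [[0.4708 0.0203 0.129 ]
 [0.4054 0.3102 0.129 ]]
(192, 242) 0.79565686 [[0.4381 0.1305 0.1059]]
(150, 247) 0.80014735 [[0.4261 0.21   0.1008]]
(210, 240) 0.7974334 [[0.4427 0.0975 0.1043]]
```

The roller's top ring is centred at (220,236) in the top view. Its left limb in the side view is at u≈282, and the two views agree on (0.449, 0.083) with the base at about 6 mm. In the module frame that is (-17,-65) mm, which is plausible. The empty tray's centre comes out at (0.450,-0.237).

```bash
cat >> h.py <<'E'
YAW=np.radians(7.93); XA=np.array([np.cos(YAW),np.sin(YAW),0]); YA=np.array([-np.sin(YAW),np.cos(YAW),0])
def to(P,yaw=None):
    o=manip.get_obs(); R=Rotation.from_quat(o["ee_rot"]).as_matrix()
    s=R.T@(np.array(P)-o["position"])/.04
    a=""
    if yaw is not None:
        cur=np.arctan2(R[1,0],R[0,0]); dw=np.degrees((yaw-cur+np.pi)%(2*np.pi)-np.pi); a=-dw/6
    print("units",s.round(2),"turn",a, "pos",o["position"].round(4),"F",np.linalg.norm(o["ft_force"]).round(2),o["clock"])
E
python3 - <<'E'
from h import *
ro=np.array([.4493,.0833,0])
to(ro+.085*XA+[0,0,.23],np.pi+YAW)
s,ims,_=load("side0"); print("tray sideview",onplane(s,[(272.5,125),(320,124),(321.5,158),(271,158)],.018).round(4))
print(proj(s,[[.45,-.2373,.004]]))
E
```

```text
units [-11.29  -8.12   0.03] turn -5.235036487233649 pos [0.2489 0.573  0.2307] F 0.61 0.15
tray sideview [[ 0.5101 -0.2847  0.018 ]
 [ 0.3911 -0.302   0.018 ]
 [ 0.3909 -0.1652  0.018 ]
 [ 0.5042 -0.1531  0.018 ]]
[[295.60531442 142.24033347]]
```

```bash
python3 -m pendant '[[-11.3,-8.1,0,-5.2,0],[-11.3,-8.1,0,-5.2,0],[-11.3,-8.1,0,-5.2,0],[-11.3,-8.1,0,-5.2,0],[-11.3,-8.1,0,-5.2,0]]' 60
python3 - <<'E'
from h import *
ro=np.array([.4493,.0833,0])
to(ro+.085*XA+[0,0,.23],np.pi+YAW)
E
```

```text
clock: 0.78
position: [0.4086, 0.306, 0.2313]
ee_rot: [-0.067, 0.998, 0.0, 0.0]
ft_force: [0.6, 1.7, 0.0]
grip_width: 1.001
units [-2.39 -5.65  0.03] turn -0.03421799001877635 pos [0.4086 0.306  0.2313] F 1.81 0.775
```

```bash
python3 -m pendant '[[-2.3,-5.4,0,0,0],[-2.3,-5.4,0,0,0],[-2.3,-5.4,0,0,0],[-2.3,-5.4,0,0,0],[-2.3,-5.4,0,0,0]]'
python3 - <<'E'
from h import *
ro=np.array([.4493,.0833,0])
to(ro+.085*XA+[0,0,.23],np.pi+YAW)
E
```

```text
clock: 1.4
position: [0.5293, 0.102, 0.2311]
ee_rot: [-0.064, 0.998, -0.001, 0.0]
ft_force: [-0.5, 1.4, -0.6]
grip_width: 0.998
units [-0.08 -0.19  0.03] turn -0.09975248152584892 pos [0.5293 0.102  0.2311] F 1.6 1.4
```

```bash
python3 -m pendant '[[-0.05,-0.1,0,-0.1,0],[-0.05,-0.1,0,-0.1,0],[-0.05,-0.1,0,-0.1,0]]'
python3 - <<'E'
from h import *
ro=np.array([.4493,.0833,0])
to(ro+.085*XA+[0,0,.23],np.pi+YAW)
snap("wrist","w1"); snap("side","s1")
E
```

```text
clock: 1.78
position: [0.5302, 0.1036, 0.2313]
ee_rot: [-0.073, 0.997, 0.0, -0.0]
ft_force: [-0.4, -0.3, -0.1]
grip_width: 1.004
units [-0.05 -0.23  0.03] turn 0.08038470924904163 pos [0.5302 0.1036 0.2313] F 0.49 1.775
```

View pics/w1.png

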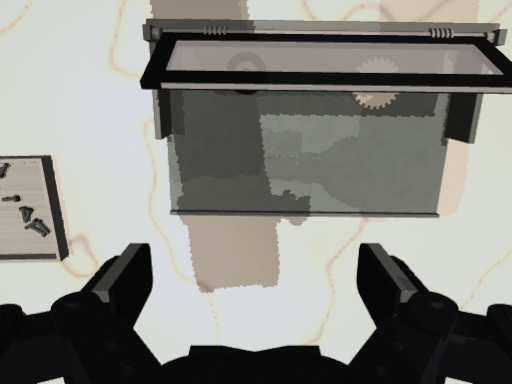

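View pics/s1.png

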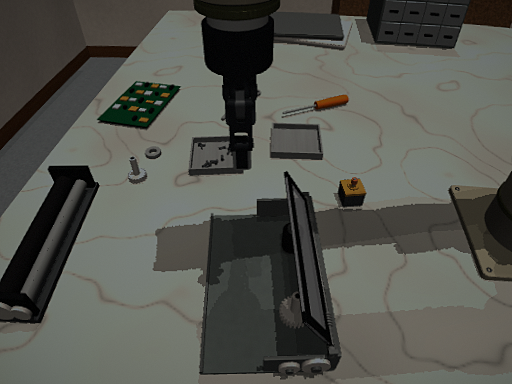

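The wrist view shows the roller's ring through the flap at about (246,72), the gear at (377,82), and the screw tray at the left edge. In the side view the gripper stands beyond the flap, with its tips at about (242,165), clear of everything.

Run:
```python
from h import *
c,im,d=load("w1")
x,y,w,h=215,40,64,64
g=np.clip(im[y:y+h,x:x+w,::-1].astype(float)*1.2,0,255).astype(np.uint8)
cv2.imwrite("pics/rw.png",cv2.resize(g,None,fx=9,fy=9,interpolation=cv2.INTER_NEAREST))
print(onplane(c,[(246,72)],.066), proj(load("s1")[0],manip.get_obs()["position"]))
print("sill",onplane(c,[(171,212),(438,215)],.012).round(4))
```

```text
[[0.44958309 0.08415747 0.066     ]] [[242.10376829 152.74004879]]
sill [[0.6059 0.021  0.012 ]
 [0.5659 0.3157 0.012 ]]
```

View pics/rw.png

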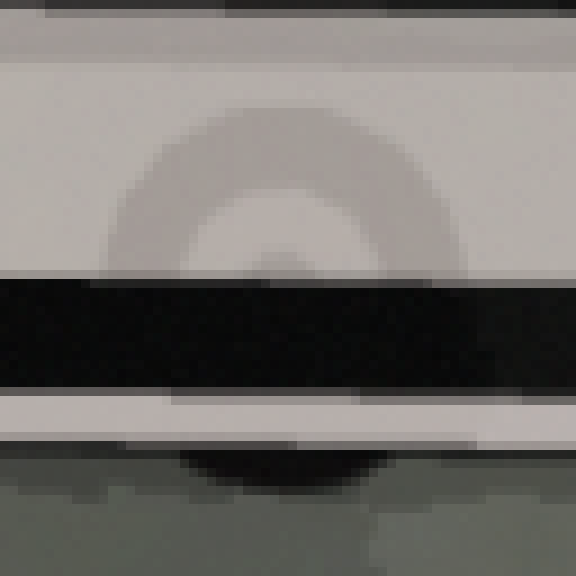

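Run:
```python
from h import *
c,_,_=load("w1"); t,_,_=load("top0")
o1,d1=ray(c,[(246.8,71.7)]); o2,d2=ray(t,[(219.8,236.3)])
A=np.c_[d1[0],-d2[0]]; k=np.linalg.lstsq(A,o2-o1,rcond=None)[0]
print((o1+k[0]*d1[0]).round(4),(o2+k[1]*d2[0]).round(4))
ro=np.array([.4496,.0842,0])
to(ro+.085*XA+[0,0,.026],np.pi+YAW)
```

```text
[0.4483 0.0842 0.0427] [0.4482 0.0842 0.0427]
units [-0.06 -0.2   5.13] turn 0.07590759487298628 pos [0.5303 0.1033 0.2314] F 0.69 1.875
```

Run:
```python
from h import *
s,im,ds=load("side0")
t=np.linspace(0,2*np.pi,721)
for P in ([.4489,.0824],[.4497,.0846]):
  for z in(.066,.056,.006,-.004):
    q=proj(s,np.c_[P[0]+.018*np.cos(t),P[1]+.018*np.sin(t),0*t+z])
    out=[]
    for u in(286,289,292): 
        v=q[abs(q[:,0]-u)<.3,1]; out.append((u,v.min().round(1),v.max().round(1)))
    print(P,z,out)
g=im[205:262,270:300].max(2); m=(g<14)
for u in(284,286,289,290,292): 
    r=np.where(m[:,u-270])[0]+205; print(u,r.min() if len(r) else None,r.max() if len(r) else None)
```

```text
[0.4489, 0.0824] 0.066 [(286, np.float64(219.9), np.float64(230.9)), (289, np.float64(218.3), np.float64(232.8)), (292, np.float64(217.7), np.float64(233.7))]
[0.4489, 0.0824] 0.056 [(286, np.float64(223.4), np.float64(235.0)), (289, np.float64(222.0), np.float64(236.8)), (292, np.float64(221.5), np.float64(237.6))]
[0.4489, 0.0824] 0.006 [(286, np.float64(240.3), np.float64(253.8)), (289, np.float64(239.5), np.float64(255.0)), (292, np.float64(239.4), np.float64(255.4))]
[0.4489, 0.0824] -0.004 [(286, np.float64(243.5), np.float64(257.3)), (289, np.float64(242.8), np.float64(258.4)), (292, np.float64(242.8), np.float64(258.7))]
[0.4497, 0.0846] 0.066 [(286, np.float64(220.4), np.float64(232.3)), (289, np.float64(219.1), np.float64(234.0)), (292, np.float64(218.6), np.float64(234.8))]
[0.4497, 0.0846] 0.056 [(286, np.float64(224.0), np.float64(236.4)), (289, np.float64(222.8), np.float64(238.0)), (292, np.float64(222.4), np.float64(238.6))]
[0.4497, 0.0846] 0.006 [(286, np.float64(241.0), np.float64(255.1)), (289, np.float64(240.3), np.float64(256.1)), (292, np.float64(240.3), np.float64(256.3))]
[0.4497, 0.0846] -0.004 [(286, np.float64(244.2), np.float64(258.5)), (289, np.float64(243.6), np.float64(259.5)), (292, np.float64(243.7), np.float64(259.6))]
284 226 251
286 224 252
289 220 253
290 226 253
292 205 253
```

Run:
```python
from h import *
for tag in("side0","s1"):
  s,im,ds=load(tag)
  for u in (285,287,289):
    vs=np.arange(215,258,3); P=atdepth(s,[(u,v) for v in vs],ds[vs,u])
    print(tag,u); print(np.c_[vs,(P*1000).round(0)].astype(int).tolist())
```

```text
side0 285
[[215, 465, 5, 6], [218, 464, 13, 6], [221, 464, 22, 7], [224, 463, 28, 5], [227, 464, 81, 59], [230, 464, 88, 60], [233, 463, 93, 58], [236, 463, 96, 53], [239, 462, 96, 45], [242, 462, 97, 38], [245, 461, 99, 32], [248, 461, 98, 22], [251, 460, 98, 14], [254, 460, 98, 6], [257, 460, 104, 5]]
side0 287
[[215, 461, 7, 8], [218, 460, 12, 5], [221, 460, 19, 5], [224, 461, 73, 58], [227, 460, 80, 58], [230, 460, 85, 57], [233, 460, 94, 59], [236, 460, 98, 57], [239, 459, 100, 51], [242, 459, 100, 42], [245, 458, 100, 34], [248, 458, 101, 27], [251, 457, 101, 19], [254, 456, 99, 7], [257, 456, 105, 6]]
side0 289
[[215, 457, 5, 7], [218, 456, 12, 6], [221, 456, 19, 5], [224, 457, 71, 56], [227, 457, 85, 65], [230, 457, 92, 64], [233, 457, 92, 57], [236, 456, 99, 58], [239, 456, 102, 53], [242, 455, 101, 44], [245, 455, 101, 36], [248, 454, 103, 30], [251, 454, 102, 21], [254, 453, 101, 10], [257, 453, 103, 4]]
s1 285
[[215, 465, 8, 9], [218, 464, 12, 5], [221, 464, 21, 6], [224, 463, 28, 5], [227, 464, 80, 58], [230, 464, 85, 56], [233, 463, 93, 58], [236, 463, 97, 54], [239, 462, 97, 47], [242, 462, 97, 39], [245, 461, 98, 31], [248, 461, 98, 23], [251, 460, 98, 14], [254, 460, 97, 4], [257, 460, 106, 7]]
s1 287
[[215, 461, 7, 8], [218, 460, 13, 6], [221, 460, 22, 7], [224, 461, 73, 58], [227, 460, 78, 56], [230, 460, 86, 58], [233, 460, 93, 58], [236, 460, 100, 59], [239, 459, 101, 52], [242, 459, 100, 43], [245, 458, 100, 35], [248, 458, 100, 26], [251, 457, 100, 18], [254, 456, 99, 7], [257, 456, 105, 6]]
s1 289
[[215, 457, 6, 8], [218, 456, 11, 5], [221, 456, 20, 6], [224, 457, 74, 59], [227, 457, 86, 66], [230, 457, 90, 63], [233, 457, 92, 58], [236, 456, 99, 58], [239, 472, 486, 535], [242, 455, 102, 45], [245, 455, 102, 37], [248, 454, 102, 29], [251, 454, 102, 20], [254, 453, 100, 9], [257, 453, 104, 6]]
```

```bash
python3 -m pendant '[[-0.05,-0.2,1.5,0.08,0],[-0.05,-0.2,3,0.08,0],[-0.05,-0.2,4.2,0.08,0],[-0.05,-0.2,5,0.08,0],[-0.05,-0.2,5.15,0.08,0]]'; python3 -m pendant '[[0,0,0,0,0],[0,0,0,0,0]]'
python3 - <<'E'
from h import *
ro=np.array([.449,.084,0])
to(ro+.085*XA+[0,0,.024],np.pi+YAW)
to(ro+[0,0,.024],np.pi+YAW)
E
```

```text
clock: 2.5
position: [0.5322, 0.095, 0.0235]
ee_rot: [-0.069, 0.998, -0.0, -0.002]
ft_force: [-1.2, 0.3, 0.3]
grip_width: 0.997
clock: 2.75
position: [0.5348, 0.0954, 0.027]
ee_rot: [-0.068, 0.998, 0.0, 0.001]
ft_force: [0.1, -0.6, 0.1]
grip_width: 1.002
units [0.04 0.01 0.07] turn -0.014406373325891902 pos [0.5348 0.0954 0.027 ] F 0.64 2.75
units [2.16 0.01 0.07] turn -0.014406373325891902 pos [0.5348 0.0954 0.027 ] F 0.64 2.75
```

```bash
python3 -m pendant '[[0.3,0,0.05,0,0],[0.6,0,0.05,0,0],[0.8,0,0.05,0,0],[1,0,0.05,0,0],[1.2,0,0.05,0,0]]'
python3 - <<'E'
from h import *
ro=np.array([.449,.084,0])
snap("side","s2");snap("wrist","w2");snap("top","t2")
to(ro+[0,0,.024],np.pi+YAW)
E
```

```text
clock: 3.38
position: [0.4857, 0.0884, 0.0234]
ee_rot: [-0.068, 0.998, 0.0, 0.0]
ft_force: [-0.3, 0.2, 0.6]
grip_width: 1.002
units [ 0.93  0.02 -0.02] turn -0.015187348752053657 pos [0.4859 0.0884 0.0234] F 0.68 3.525
```

View pics/s2.png

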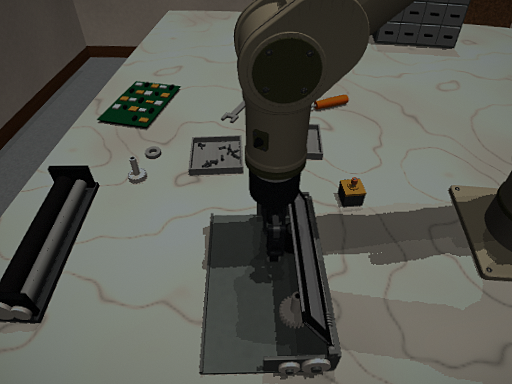

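View pics/w2.png

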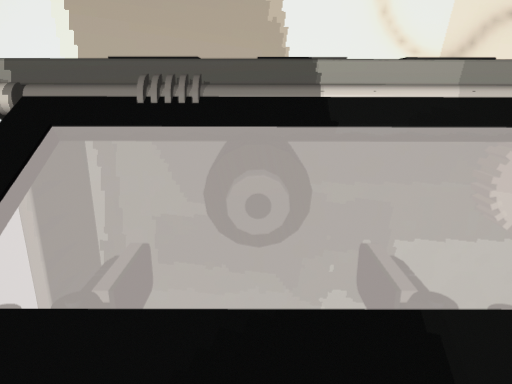

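The side view shows the gripper in the bay against the flap's edge, with the tips at about (273,255). In the wrist view the roller at (258,200) sits centred between the fingers at 150 and 360, seen through the flap. I'll push on the rest of the way.

```bash
python3 -m pendant '[[0.2,0,0,0,0],[0.4,0,0,0,0],[0.6,0,0,0,0],[0.8,0,0,0,0],[0.93,0,0,0,0]]'
python3 - <<'E'
from h import *
ro=np.array([.449,.084,0])
snap("side","s3");snap("wrist","w3");snap("top","t3")
to(ro+[0,0,.024],np.pi+YAW)
E
```

```text
clock: 4.15
position: [0.4488, 0.0833, 0.0234]
ee_rot: [-0.068, 0.998, 0.0, 0.0]
ft_force: [2.0, -1.0, -0.1]
grip_width: 1.004
units [-0.    0.02 -0.02] turn -0.01425786780923482 pos [0.4491 0.0834 0.0233] F 1.83 4.3
```

View pics/s3.png

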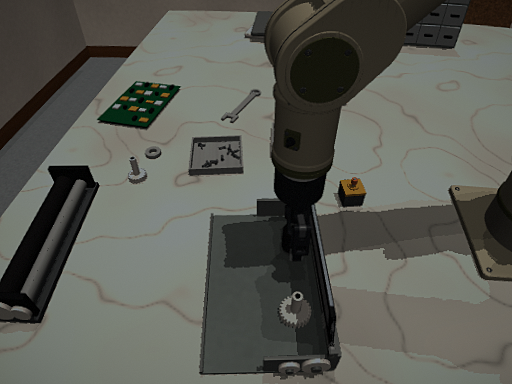

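View pics/w3.png

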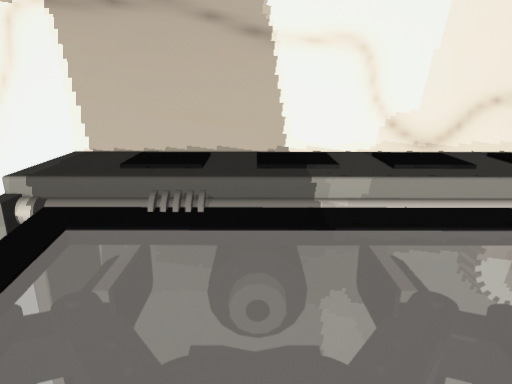

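View pics/t3.png

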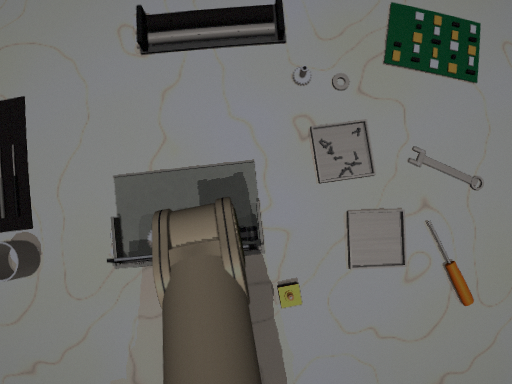

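The flap now leans on the gripper's body, near upright. The roller at (258,310) in the wrist view is between the open fingers, and the force is 2 N. I'll close the gripper.

```bash
python3 -m pendant '[[0,0,0,0,1],[0,0,0,0,1],[0,0,0,0,1],[0,0,0,0,1],[0,0,0,0,1]]' 40; python3 -m pendant '[[0,0,0,0,1],[0,0,0,0,1],[0,0,0,0,1]]'
python3 - <<'E'
from h import *
snap("side","s4");snap("wrist","w4")
to([.449,.084,.024])
E
```

```text
clock: 4.92
position: [0.4495, 0.0834, 0.0235]
ee_rot: [-0.068, 0.998, 0.0, 0.0]
ft_force: [2.5, -0.2, 1.8]
grip_width: 0.416
clock: 5.3
position: [0.4495, 0.0834, 0.0234]
ee_rot: [-0.068, 0.998, 0.0, 0.0]
ft_force: [1.8, -0.8, 3.4]
grip_width: 0.411
units [ 0.01  0.02 -0.01] turn  pos [0.4495 0.0834 0.0235] F 3.65 5.4
```

View pics/w4.png

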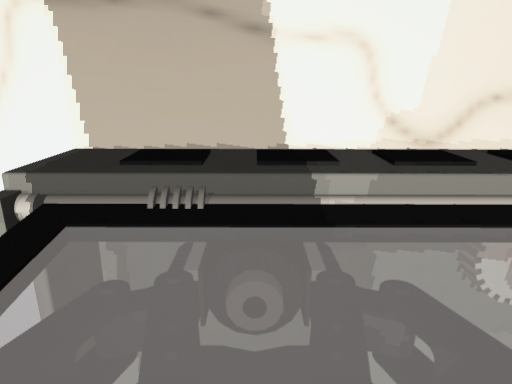

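The opening is about 35 mm, so the roller is held. I'll lift 20 mm, keeping the gripper's body under the flap edge, and draw out towards +x.

```bash
python3 -m pendant '[[0,0,-0.25,0,1],[0,0,-0.5,0,1],[0,0,-0.5,0,1]]';python3 - <<'E'
from h import *
snap("side","s5")
to([.449,.084,.024])
E
python3 -m pendant '[[-0.4,0,0,0,1],[-0.8,0,0,0,1],[-1.2,0,0,0,1],[-1.6,0,0,0,1],[-2,0,0,0,1]]'; python3 -m pendant '[[-0.4,0,0,0,1],[-0.8,0,0,0,1],[-0.8,0,0,0,1]]'
python3 - <<'E'
from h import *
snap("side","s6")
to([.449,.084,.024])
E
```

```text
clock: 5.78
position: [0.4499, 0.0836, 0.0443]
ee_rot: [-0.068, 0.998, 0.0, 0.001]
ft_force: [1.6, 0.3, 0.2]
grip_width: 0.41
units [0.01 0.01 0.5 ] turn  pos [0.4496 0.0836 0.0439] F 1.83 5.825
clock: 6.45
position: [0.5284, 0.0943, 0.0428]
ee_rot: [-0.068, 0.998, -0.0, -0.001]
ft_force: [0.1, -0.0, 0.1]
grip_width: 0.412
clock: 6.82
position: [0.5603, 0.0986, 0.0427]
ee_rot: [-0.068, 0.998, -0.0, -0.0]
ft_force: [-1.0, -0.1, -1.0]
grip_width: 0.412
units [2.79 0.02 0.47] turn  pos [0.5596 0.0985 0.0427] F 1.65 6.875
```

View pics/s5.png

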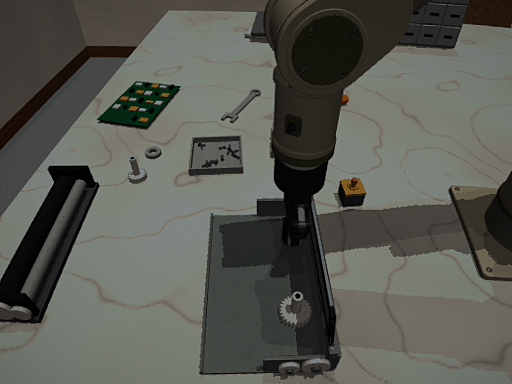

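View pics/s6.png

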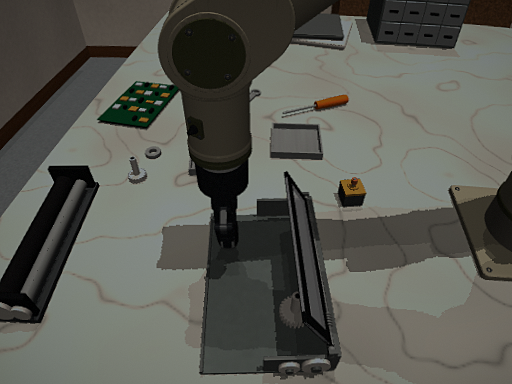

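The side view shows the roller out at (227,235) and the flap shut again, with its edge from (288,175) to (328,345). Next I'll lift and carry it to the tray.

```bash
python3 -m pendant '[[0,0,-1.5,0,1],[0,0,-3,0,1],[0,0,-3.5,0,1],[0,0,-3.5,0,1]]'
python3 - <<'E'
from h import *
to([.45,-.2375,.15])
E
```

```text
clock: 7.38
position: [0.5603, 0.0987, 0.1847]
ee_rot: [-0.068, 0.998, 0.001, 0.001]
ft_force: [-0.0, 0.0, -1.5]
grip_width: 0.411
units [ 3.88 -7.95  0.85] turn  pos [0.5603 0.0987 0.1847] F 1.49 7.375
```

```bash
python3 -m pendant '[[0.6,-1.2,0,0,1],[1.1,-2.3,0,0,1],[1.7,-3.4,0,0,1],[2.2,-4.5,0,0,1],[2.7,-5.6,0,0,1]]'; python3 -m pendant '[[0.5,-1,0,0,1],[0.9,-1.8,0,0,1],[1.2,-2.3,0,0,1],[1.2,-2.3,0,0,1],[1.2,-2.3,0,0,1]]'
python3 - <<'E'
from h import *
to([.45,-.2375,.15])
snap("wrist","w7");snap("top","t7"); snap("side","s7")
E
```

```text
clock: 8.0
position: [0.4818, -0.1391, 0.1815]
ee_rot: [-0.068, 0.998, 0.0, -0.001]
ft_force: [0.8, 0.1, -1.2]
grip_width: 0.409
clock: 8.62
position: [0.4485, -0.2345, 0.1822]
ee_rot: [-0.069, 0.998, 0.0, -0.001]
ft_force: [-0.4, 0.4, -1.6]
grip_width: 0.412
units [-0.03 -0.08  0.81] turn  pos [ 0.4485 -0.2345  0.1822] F 1.67 8.625
```

View pics/w7.png

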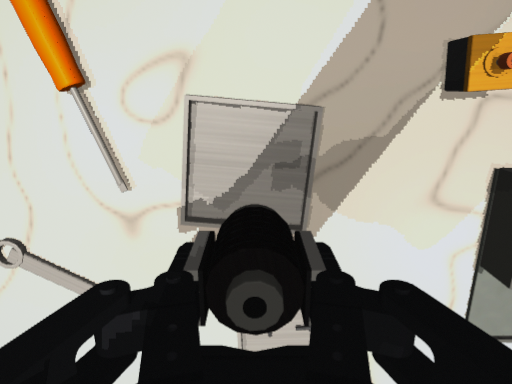

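View pics/s7.png

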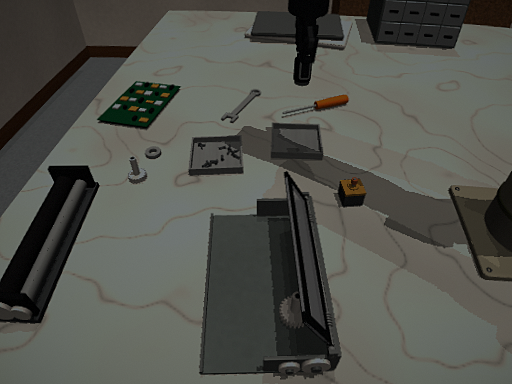

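The wrist view shows the held roller standing upright in the fingers and the tray's rim corners at (188,95), (323,106) and (180,226). The side view shows the roller held at (302,72).

Run:
```python
from h import *
c,im,d=load("w7")
P=onplane(c,[(188,95),(323,106),(180,226)],.018); print(P.round(4), np.linalg.norm(P[1]-P[0]),np.linalg.norm(P[2]-P[0])); print("centre",((P[1]+P[2])/2).round(4))
s,ims,_=load("s7"); p=np.array([.4485,-.2345,.1822])
print([ (z,proj(s,p+[0,.018,z]).round(1).tolist()) for z in(-.0275,-.0175,-.0075,.04)])
x,y,w,h=285,40,40,60
cv2.imwrite("pics/z7.png",cv2.resize(np.clip(ims[y:y+h,x:x+w,::-1]*2.,0,255).astype(np.uint8),None,fx=9,fy=9,interpolation=cv2.INTER_NEAREST))
to([.45,-.2375,.0218])
```

```text
[[ 0.393  -0.2999  0.018 ]
 [ 0.3861 -0.1834  0.018 ]
 [ 0.5144 -0.297   0.018 ]] 0.11669648145480181 0.12141422303154203
centre [ 0.4502 -0.2402  0.018 ]
[(-0.0275, [[301.4, 90.5]]), (-0.0175, [[301.8, 86.2]]), (-0.0075, [[302.2, 81.8]]), (0.04, [[304.2, 60.0]])]
units [-0.01 -0.08  4.03] turn  pos [ 0.4491 -0.2346  0.1829] F 1.51 8.775
```

View pics/z7.png

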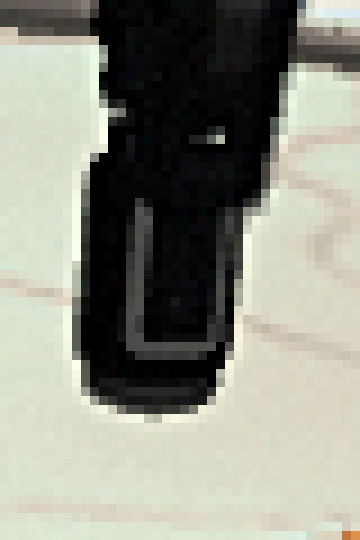

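The roller's bottom is at row 86, which is 17.5 mm below the TCP as expected. I'll lower it.

```bash
python3 -m pendant '[[0,-0.1,1.2,0,1],[0,-0.1,2.4,0,1],[0,-0.1,3.3,0,1],[0,-0.1,3.7,0,1],[0,-0.1,3.7,0,1]]';  python3 - <<'E'
from h import *
to([.45,-.2385,.0218])
E
```

```text
clock: 9.4
position: [0.4492, -0.2393, 0.035]
ee_rot: [-0.069, 0.998, 0.0, -0.001]
ft_force: [-0.7, -0.7, -0.1]
grip_width: 0.412
units [-0.02  0.02  0.33] turn  pos [ 0.4492 -0.2393  0.035 ] F 0.99 9.4
```

```bash
python3 -m pendant '[[0,0,0.15,0,1],[0,0,0.25,0,1],[0,0,0.3,0,1],[0,0,0.3,0,1],[0,0,0.3,0,1]]'; python3 -m pendant '[[0,0,0,0,1],[0,0,0,0,1]]'
```

```text
clock: 10.02
position: [0.4494, -0.2397, 0.0235]
ee_rot: [-0.068, 0.998, -0.0, 0.0]
ft_force: [-1.3, -0.4, -0.6]
grip_width: 0.408
clock: 10.28
position: [0.4494, -0.2396, 0.0233]
ee_rot: [-0.068, 0.998, 0.0, 0.0]
ft_force: [0.5, 0.4, -0.1]
grip_width: 0.411
```

Lower in small steps until the wrist feels contact.

```bash
for i in 1 ; do python3 -m pendant '[[0,0,0.02,0,1],[0,0,0.04,0,1],[0,0,0.04,0,1]]'; done; python3 -m pendant '[[0,0,0.02,0,1],[0,0,0.03,0,1],[0,0,0.03,0,1]]'
```

```text
clock: 10.65
position: [0.4493, -0.2396, 0.0216]
ee_rot: [-0.068, 0.998, 0.0, -0.0]
ft_force: [0.1, 0.2, -0.9]
grip_width: 0.409
clock: 11.02
position: [0.4495, -0.2397, 0.0214]
ee_rot: [-0.068, 0.998, 0.0, 0.0]
ft_force: [-5.1, 2.4, 15.3]
grip_width: 0.411
```

Contact at TCP z 0.0214, reading 15 N. I'll ease off and open partway.

```bash
python3 -m pendant '[[0,0,-0.02,0,0.58],[0,0,-0.02,0,0.5],[0,0,-0.02,0,0.4],[0,0,-0.02,0,0.35],[0,0,-0.02,0,0.35]]' 20
python3 - <<'E'
from h import *
snap("wrist","w8"); snap("side","s8")
E
```

```text
clock: 11.65
position: [0.4493, -0.2396, 0.0212]
ee_rot: [-0.068, 0.998, 0.0, -0.0]
ft_force: [-0.0, -0.5, -1.6]
grip_width: 0.651
```

View pics/w8.png

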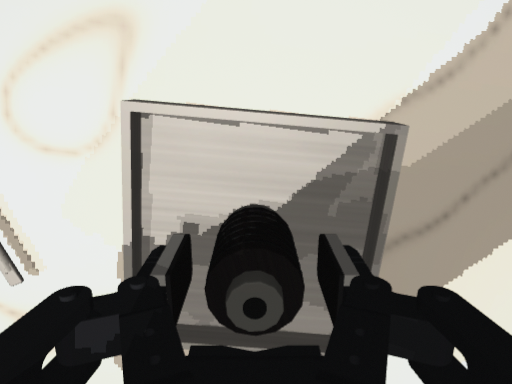

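The wrist view shows the roller standing in the tray at (254,270), with clear gaps to both fingers. I'll rise straight up.

```bash
python3 -m pendant '[[0,0,-0.5,0,0.35],[0,0,-1.2,0,0.35],[0,0,-2.2,0,0.35],[0,0,-3.4,0,0.35],[0,0,-4.4,0,0.35]]'; python3 -m pendant '[[4.5,0,0,0,0.35],[4.5,0,0,0,0.35],[4.5,0,0,0,0.35],[4.5,0,0,0,0.35],[4.5,0,0,0,0.35]]'; python3 -m pendant '[[0,0,0,0,0.35],[0,0,0,0,0.35],[0,0,0,0,0.35]]'
python3 - <<'E'
from h import *
snap("top","t9"); c,im,d=snap("side","s9")
to([0,0,0])
E
```

```text
clock: 12.38
position: [0.4494, -0.2398, 0.1992]
ee_rot: [-0.068, 0.998, -0.0, 0.0]
ft_force: [-0.2, -0.2, -0.2]
grip_width: 0.649
clock: 13.0
position: [0.2715, -0.2641, 0.1976]
ee_rot: [-0.068, 0.998, 0.0, 0.001]
ft_force: [0.4, 0.0, 0.8]
grip_width: 0.651
clock: 13.38
position: [0.2713, -0.2641, 0.1971]
ee_rot: [-0.069, 0.998, -0.0, -0.0]
ft_force: [-0.3, -0.1, 0.5]
grip_width: 0.646
units [5.81 7.47 4.93] turn  pos [ 0.2711 -0.2642  0.1972] F 0.72 13.475
```

View pics/s9.png

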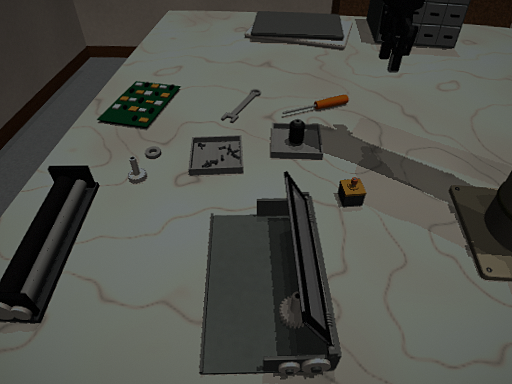

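View pics/t9.png

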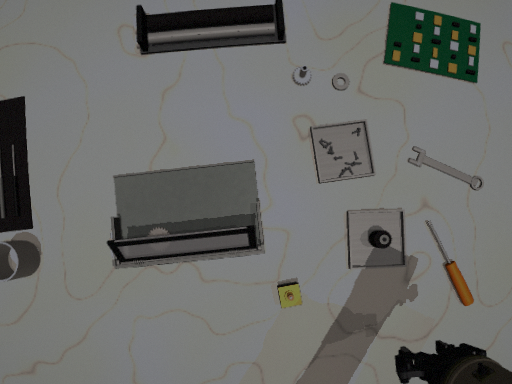

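The roller stands upright in the empty tray, at (297,132) in the side view and (380,238) in the top view. The flap is shut, the gear is still in place, and the arm is clear.

```bash
python3 -c "
from workcell import hand_in
print(hand_in())"
```

```text
the job is handed in; nothing more can be done
None
```

The black roller is standing upright in the empty tray, and the flap has closed again. I handed the job in at about 13.5 s on the robot's clock; hand-in gives no verdict.

- **Getting the roller out:** I entered from +x with the fingers open and low, and the gripper's body pushed the flap back to about upright and held it there. I gripped the roller at an opening of about 35 mm, lifted it 20 mm and drew it out. The flap closed behind it.
- **Placing it:** I lowered it into the tray until the wrist felt the floor (largest force seen 15 N), eased off, opened the gripper partway and moved the arm away.
- **Last checks:** The final side and top pictures show the roller standing in the tray near its centre. The flap is shut, the white gear is still in the bay, the screw tray looks undisturbed and the arm is touching nothing.
- **Disagreements:**
  - Finding the roller's height from the top and wrist views gave 43 mm. Those two views sit too close together to measure height well. The side camera's depth put the rubber's top at about 58 mm and its core at about 65 mm, which fits the stated size, so I used that.
  - The side view's tray corners came out about 10 mm off in y from the top and wrist views. I used the top and wrist result, and it held.

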